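# Unclip the plane-iron tote and take off its lid

### The job

Open the blue tote in the sloping plywood cradle: flip both yellow spring clips fully off the ends of the white lid first, then lift the lid off and lay it gently on the free bench top, flat and handle up. Leave the clips open and do not disturb the plane, the glue bottle or the mallet.

Things in the scene. Friction and masses are not known exactly. Their poses are not given: they have to be found in the camera images.
- cradle: sloping plywood cradle, fixed; it carries the blue tote, which cannot move in it. Origin on the bench under the middle of the tote's underside (75 mm above it); x to the raised rear side, y left, z up. Footprint about 180 (x) by 196 mm (y); tote, lid and shut clips rise to 200 mm; opened clips reach 170 mm out to either side of the origin
- light_bar (a point): middle of the lower front edge of the LED light bar fixed over the tote, axes those of the cradle: an aluminium bar 45 mm deep (from here to the rear), 310 mm long (y) and 20 mm thick, 328 mm above the bench, 53 mm behind and 147 mm above the lid's handle. Two 14 mm uprights carry it, 95 mm behind this edge at y +-78 mm. A gripper upright over the lid would meet it
- tote_rim (a point): middle of the mouth of the open blue plastic tote (146 x 196 x 92 mm, walls 4 mm), in the plane of its rim. z is square to the mouth, the way the lid comes off: tilted 30 degrees from vertical toward the cradle's -x. x runs up the slope, y along the 196 mm length, toward the left clip
- lid: loose white lid, about 0.25 kg: plate 150 (x) by 200 (y) by 5 mm; under it a locating lip 134.5 x 184.5 mm, 10 mm deep, fits the mouth with under 2 mm play a side. Origin in the middle of the lip's lower edge, z up; plate at z 10 to 15 mm. Shut, the origin is 10 mm below the rim plane; flat on the bench, handle up, it is at bench height
- lid_handle (a point): middle of the lid's black bridge handle, axes those of the lid, 40 mm above the lid's origin: a bar 100 mm long (y), 18 mm wide (x), 18 mm high (31 to 49 mm above the lid's origin), over a 16 mm gap, with a post 18 x 14 mm at each end
- clip_left (a joint): angle of the left clip, rad: 0 = shut, hook over the lid, which then cannot lift; grows as the clip swings outward and down; 1.9 = fully open on its stop. Up to 0.6 rad an over-centre spring pulls it shut (0.3 N m at first: some 5 N outward at the tab); past that the spring throws it fully open and keeps it there
- clip_right (a joint): angle of the right clip, rad: 0 = shut, hook over the lid, which then cannot lift; grows as the clip swings outward and down; 1.9 = fully open on its stop. Up to 0.6 rad an over-centre spring pulls it shut (0.3 N m at first: some 5 N outward at the tab); past that the spring throws it fully open and keeps it there
- clip_left_pivot (a point): on the left clip's pivot axis, at mid width, axes those of the clip: 105 mm toward +y from the tote's middle, 40 mm below the rim plane; the axis runs along the tote's x. From it a yellow strap 66 mm wide, 5 mm thick stands 51 mm up, 3 mm clear of the lid's edge; its top hooks 9 mm in over the lid (5 mm thick, 1.5 mm gap)
- clip_right_pivot (a point): on the right clip's pivot axis, at mid width, axes those of the clip: 105 mm toward -y from the tote's middle, 40 mm below the rim plane; the axis runs along the tote's x. From it a yellow strap 66 mm wide, 5 mm thick stands 51 mm up, 3 mm clear of the lid's edge; its top hooks 9 mm in over the lid (5 mm thick, 1.5 mm gap)
- clip_left_tab (a point): middle of the free edge of the left clip's finger tab (60 mm wide, 5 mm thick), which flares from the hook up and outward at 45 degrees. Shut: 28 mm above the lid's top and 127.5 mm toward +y from the mouth's middle. Its inner face can be pushed by a fingertip: outward first, then down as it falls away (pressing down on the hook only jams)
- clip_right_tab (a point): middle of the free edge of the right clip's finger tab (60 mm wide, 5 mm thick), which flares from the hook up and outward at 45 degrees. Shut: 28 mm above the lid's top and 127.5 mm toward -y from the mouth's middle. Its inner face can be pushed by a fingertip: outward first, then down as it falls away (pressing down on the hook only jams)
- plane: loose bystander: a dark iron bench plane, 200 mm long (x), 58 mm wide, 105 mm high, with wooden knob and handle. Origin in the middle of its sole
- glue: loose bystander: a yellow glue bottle with an orange cap, 64 mm across, 170 mm high. Origin in the middle of its foot
- mallet: loose bystander: a wooden joiner's mallet lying along its x: handle 22 mm thick from 120 mm on the -x side to the head, head 65 (x) by 120 (y) by 55 mm high centred 87.5 mm on the +x side of the origin. Origin on the bench under its axis
Things that resemble listed ones, but are neither listed nor needed, are in the scene too. Leave any orange or turquoise look-alike of the lid alone.

How it is judged:
By the outcome, as a careful person would: the job done as asked, in the order asked, and still so for the second after the job is handed in, with the robot touching nothing.
It also fails if it takes over 69 s, if anything falls off the work surface, if the arm or the gripper's body presses on something with over 40 N, if the wrist force passes 120 N, or if a joint passes its speed limit or range.

### The arm

A 7-joint arm with a two-finger parallel gripper is mounted at the origin on the work surface. World frame = base frame: x ahead of the robot, y to its left, z up, the work surface at z = 0. Lengths are in mm, angles in degrees, forces in N, time in s.
With the tool pointing down it reaches from about 350 to 900 mm from the base axis. Payload 8.1 kg.
Tool frame: the origin (TCP) lies at the very end of the fingers, on their centre line; the grasp point (between the pads) lies 19 mm behind it; y points along the fingers, x is the direction in which the jaws open and shut, and the axes are right-handed (so a half turn about y gives the same grasp; the last joint's range is limited). The gripper opens to 92 mm and grips with 3 to 60 N. Pads are 19 mm wide; open, the fingers measure 130 mm over their backs; the gripper's body (75 mm by 190 mm) begins 47 mm behind the grasp point.
Start: joints at [65.97, 24.895, 1.432, 90.138, -0.665, 64.973, -4.303], TCP at [194.681, -593.92, 226.742] pointing down, gripper open.
Joint ranges: [-149.89, 149.89], [-25.12, 119.58], [-72.63, 75.52], [4.76, 147.25], [-75.54, 255.54], [6.69, 114.76], [-157.13, 157.13]. Speed limits (degrees/s): [127.2, 127.2, 172.46, 172.46, 180, 180, 180].

### API

Orientations are given as a 3x3 rotation matrix whose columns are the frame's x, y, z axes.
In Python, from cell import arm, eyes gives the robot as it stands.
- The arm moves only by the tool play_rows, never from a script. Its argument "increments" is a list of rows, each a list of 3 entries, a list of its own where there are three numbers: the turn, a rotation vector about the tool's x, y, z in units of 5 degrees (1.0 is 5 degrees), then the shift along the tool's x, y, z in units of 25 mm (1.0 is 25 mm), then the closure, from -1 (fully open) to 1 (shut). In form: [[[ax, ay, az], [dx, dy, dz], claw], ...]. A call has exactly 5 rows; each row is the pose to reach, as a shift and turn from the pose measured when the call began, along the tool's axes at that moment; what a row does not reach only later rows make up. A row lasts 1/10 s, in which the tool goes at most 50 mm and 8.59 degrees, less where a joint would pass 70% of its speed; a pose out of reach is approached as far as the arm can. A call with a gripper value outside its range is refused whole. The fingers move at their own pace and stop on an object; "newtons" is the grip in N (left out, the last holds). Time passes only in rows, so rows that repeat a pose let the fingers close, or fill a call up. It gives the time, the measured TCP pose, the force and the opening at its end, in the units of the state.
- arm.state(): the state, without advancing time (a new reading comes with each control period).
- eyes.read_camera(name): name is "side" or "top"; returns a dict with "pixels" (384x512x3 uint8, red, green, blue), "intrinsics" (3x3 intrinsics, pixels), "T" (4x4, takes a point from camera to world coordinates). Camera axes: x right, y down, z forward; pixel columns grow to the right and rows downward; lengths in mm; the calibration is good to about 2 mm. A picture is of the moment at which its call begins. There is no depth.
- arm.job_done(): hands the job in, once; it reports no verdict.
The state is a dict: "t": time; "qpos": joint angles; "joint_velocities": joint speeds; "effort": joint torques, N m; "eef_pos": TCP position; "orientation": TCP orientation; "contact_force": force on the tool from outside, world axes, zero at the start; "torque": the same for the moment, N m; "grip_width": finger opening in mm.
Only numpy, scipy, OpenCV 4.12 (cv2) and the standard library are available. Lean on these libraries where they do the work, as an engineer would, in place of code of your own. Each camera call takes 0.05 s, during which the arm holds its last target. There are 200 camera calls.

## Working session

There is one attempt and no reset: what is moved stays moved. The work goes in short steps, Python scripts to look and compute and a tool call to move; the robot and the scene stay as the last step left them, time stands still between calls to the robot, and variables do not carry over. Pictures are saved under pics/ and viewed, about 8 in all and at most 12, crops included, and the job is handed in when it is done.

Besides the shell and the picture viewer there is one more tool, called after ">>>" as name(argument=value, ...), one argument or row to a line, values as JSON. play_rows: Moves the arm, as the interface text tells. Its arguments: {"type":"object","properties":{"increments":{"type":"array","items":{"type":"array"}},"newtons":{"type":"number"}},"required":["increments"]}

```bash
ls; mkdir -p pics
python3 - <<'E'
from cell import arm, eyes
import cv2, numpy as np
s=arm.state()
print({k:np.round(v,3).tolist() for k,v in s.items()})
for n in ("side","top"):
    d=eyes.read_camera(n); cv2.imwrite(f"pics/{n}0.png",d["pixels"][:,:,::-1]); np.savez(f"{n}0.npz",**d)
    print(n,d["intrinsics"].tolist(),np.round(d["T"],4).tolist())
a=[cv2.imread(f"pics/{n}0.png") for n in ("side","top")]
for n,i in zip(("side","top"),a): cv2.imwrite(f"pics/{n}0b.png",cv2.resize(i,(800,600),interpolation=cv2.INTER_CUBIC))
E
```

```text
pics
{'t': 0.0, 'qpos': [65.97, 24.937, 1.433, 90.189, -0.666, 64.973, -4.301], 'joint_velocities': [0.008, -0.007, 0.005, -0.135, 0.064, -0.032, 0.017], 'effort': [-0.001, -66.785, 0.984, -31.446, -0.061, 0.043, 0.0], 'eef_pos': [194.475, -593.432, 225.934], 'orientation': [[0.311, -0.001, 0.95], [-0.95, 0.001, 0.311], [-0.002, -1.0, -0.0]], 'contact_force': [0.447, -0.427, 0.357], 'torque': [0.048, -0.039, 0.018], 'grip_width': 92.049}
side [[462.3476075552764, 0.0, 261.2978050856442], [0.0, 462.3476075552764, 194.3410242450996], [0.0, 0.0, 1.0]] [[-0.9569, -0.2298, 0.1774, 195.6269], [-0.2902, 0.7395, -0.6074, 1074.4753], [0.0084, -0.6327, -0.7743, 1596.735], [0.0, 0.0, 0.0, 1.0]]
top [[441.4616524635668, 0.0, 259.3132309706639], [0.0, 441.4616524635668, 187.45955758032773], [0.0, 0.0, 1.0]] [[0.0284, -0.9899, 0.1391, 296.4326], [-0.9996, -0.0271, 0.0112, -7.6573], [-0.0074, -0.1393, -0.9902, 1530.5233], [0.0, 0.0, 0.0, 1.0]]
```

View pics/side0b.png

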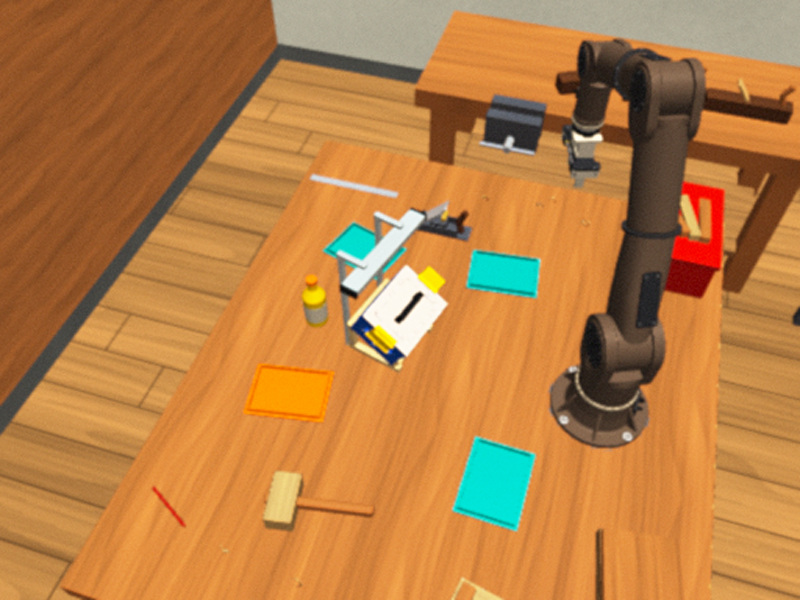

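View pics/top0b.png

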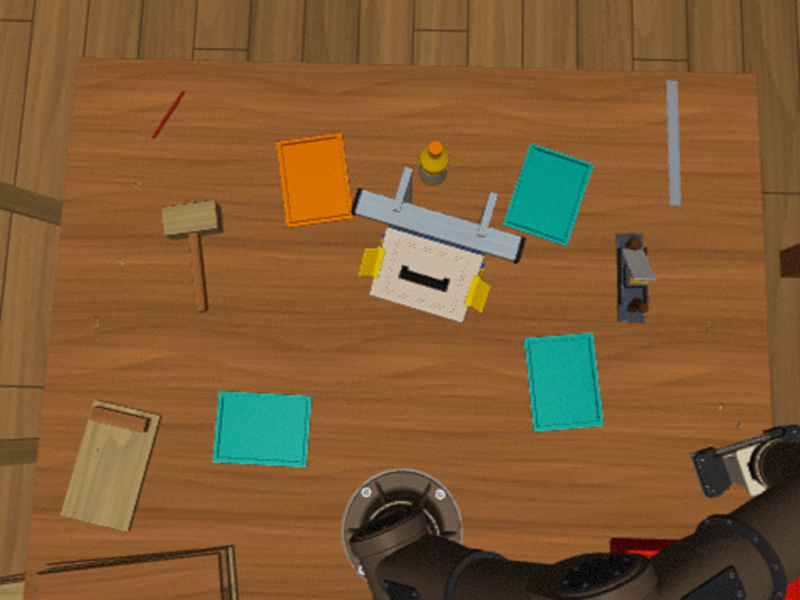

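Side view: the tote with the white lid is at about (405,310), between its light bar and the plane (445,225). The glue is at (315,300), the mallet at (300,500), and the turquoise and orange look-alikes are flat on the bench. Top view: the lid is at (428,272), its handle at (424,277), and the clips at (371,262) (left) and (478,293) (right). Only this white lid sits in the blue tote, so it is the one meant. I'll confirm that in an enlarged crop.

Run:
```python
import cv2, numpy as np
s=cv2.imread("pics/side0.png"); t=cv2.imread("pics/top0.png")
# side crop cols 205..305 rows 125..240 ; top crop cols 220..340 rows 100..215
a=cv2.resize(s[125:245,205:305],None,fx=5,fy=5,interpolation=cv2.INTER_CUBIC)
b=cv2.resize(t[110:215,222:338],None,fx=5,fy=5,interpolation=cv2.INTER_CUBIC)
a=a[:,:500]; c=np.zeros((600,800,3),np.uint8)
a=cv2.resize(s[130:242,210:294],None,fx=4.5,fy=4.5,interpolation=cv2.INTER_CUBIC)
b=cv2.resize(t[115:211,224:337],None,fx=3.7,fy=3.7,interpolation=cv2.INTER_CUBIC)
c[:a.shape[0],:a.shape[1]]=a; c[:b.shape[0],380:380+b.shape[1]]=b[:,:420]
cv2.imwrite("pics/crop.png",c)
```

```text
(no output)
```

View pics/crop.png

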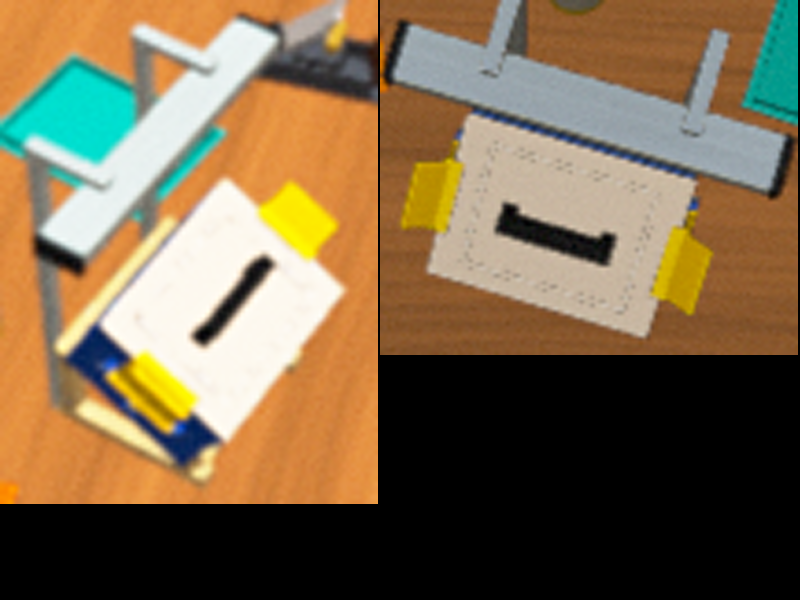

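The crop confirms a white plate with a black handle on a blue tote and two yellow clips, with the light bar over the rear edge. I'll fit the pose from the lid corners in both views.

```bash
cat > h.py <<'E'
import numpy as np
from scipy.optimize import least_squares
from scipy.spatial.transform import Rotation as Ro
D={n:np.load(f"{n}0.npz") for n in("side","top")}
def proj(n,P):
    T=D[n]["T"];K=D[n]["intrinsics"];c=(np.atleast_2d(P)-T[:3,3])@T[:3,:3]
    p=c@K.T; return p[:,:2]/p[:,2:]
def ray(n,uv,z):
    T=D[n]["T"];K=D[n]["intrinsics"];d=T[:3,:3]@np.linalg.solve(K,[uv[0],uv[1],1.])
    return T[:3,3]+d*(z-T[2,3])/d[2]
def R_rim(yaw):  # columns x,y,z of rim frame
    return Ro.from_euler('z',yaw,degrees=True).as_matrix()@Ro.from_euler('y',-30,degrees=True).as_matrix()
def rim(p): # x,y,yaw -> R, mouth centre
    C=Ro.from_euler('z',p[2],degrees=True).as_matrix()
    return R_rim(p[2]), np.array([p[0],p[1],0])+C@[-46,0,154.67]
E
python3 - <<'E'
from h import *
L=np.array([[75,100,5],[75,-100,5],[-75,-100,5],[-75,100,5.]])  # RL RR FR FL
ms=np.array([[103,323],[228,180],[343,290],[222,440]])/4.5+[210,130]
mt=(np.array([[468,115],[695,180],[647,337],[428,271]])-[380,0])/3.7+[224,115]
def res(p):
    R,c=rim(p);P=c+L@R.T
    return np.r_[(proj("side",P)-ms+.4).ravel(),(proj("top",P)-mt+.4).ravel()]
r=least_squares(res,[600,-40,-15]);print(r.x,r.fun.reshape(-1,2).round(1).tolist())
R,c=rim(r.x);print("rim",c,"\n",R.round(3))
f=512/800
for n,(u,v),z in [("plane",(632,280),50),("glue",(434,150),170),("mallet",(195,250),20),("turqL",(262,430),10),("turqR",(564,382),10),("turqL1",(218,392),10),("turqL2",(310,395),10),("orange_bl",(288,226),10),("orange_br",(350,217),10),("turqR_l",(527,338),10),("turqR_bl",(535,430),10),('mal_hi',(205,310),20)]:
    print(n,ray("top",(u*f,v*f),z).round())
E
```

```text
[572.79220967 -44.84237163 -15.43747205] [[-1.1, 0.7], [-1.0, 0.2], [-0.1, 0.6], [0.8, 0.8], [0.3, -0.6], [1.1, 0.4], [0.3, 0.6], [-0.1, 0.3]]
rim [528.45181968 -32.59778852 154.67      ] 
 [[ 0.835  0.266 -0.482]
 [-0.231  0.964  0.133]
 [ 0.5    0.     0.866]]
plane [ 546. -482.   50.]
glue [785. -43. 170.]
mallet [593. 482.  20.]
turqL [201. 311.  10.]
turqR [ 323. -343.   10.]
turqL1 [280. 412.  10.]
turqL2 [279. 211.  10.]
orange_bl [655. 279.  10.]
orange_br [680. 139.  10.]
turqR_l [ 417. -262.   10.]
turqR_bl [ 218. -280.   10.]
mal_hi [458. 450.  20.]
```

```bash
cat >> h.py <<'E'
POSE=[572.8,-44.8,-15.44]
RIM,C0=rim(POSE)
RG=np.c_[RIM[:,0],-RIM[:,2],RIM[:,1]]   # tool axes for work on the lid
RD=lambda yaw: Ro.from_euler('z',yaw,degrees=True).as_matrix()@np.array([[1,0,0],[0,0,1],[0,-1,0.]])
RD=lambda yaw: Ro.from_euler('z',yaw,degrees=True).as_matrix()@np.array([[1,0,0],[0,0,1],[0,-1,0.]]) # tool down, x at yaw
def w(x,y,z): return C0+RIM@[x,y,z]
def st():
    from cell import arm
    s=arm.state(); return np.array(s["eef_pos"]),np.array(s["orientation"]),s
def plan(p1,R1,vmax=45,amax=7.5):
    """print rows of successive calls from the present pose to (p1,R1)"""
    p0,R0,s=st(); d=Ro.from_matrix(R0.T@R1).as_rotvec(degrees=True)
    n=max(np.linalg.norm(p1-p0)/vmax,np.linalg.norm(d)/amax); N=int(np.ceil(n/5)) or 1
    pos=lambda f:(p0+f*(p1-p0),R0@Ro.from_rotvec(f*d,degrees=True).as_matrix())
    for i in range(N):
        a,A=pos(i/N)
        print([[ (Ro.from_matrix(A.T@B).as_rotvec(degrees=True)/5).round(2).tolist(),(A.T@(b-a)/25).round(2).tolist()] for b,B in [pos((i+k/5)/N) for k in range(1,6)]])
def where():
    p,R,s=st(); print("t",s["t"],"rim",(RIM.T@(p-C0)).round(1),"world",p.round(1),"rot err deg",Ro.from_matrix(RG.T@R).as_rotvec(degrees=True).round(1),"F",np.round(s["contact_force"],1),"Frim",(RIM.T@s["contact_force"]).round(1),"w",round(s["grip_width"],1),"q",np.round(s["qpos"]))
E
python3 -c "
from h import *
where(); plan(w(-8,-80,120),RG)"
```

```text
t 0.1 rim [-113.8 -629.6  148.1] world [ 194.5 -593.5  226. ] rot err deg [-14.7  55.1  27.6] F [-0.1 -0.   0.3] Frim [ 0.1 -0.1  0.3] w 91.8 q [66. 25.  1. 90. -1. 65. -4.]
[[[0.2, -0.73, -0.37], [-1.07, -0.07, 1.05]], [[0.39, -1.47, -0.74], [-2.13, -0.15, 2.09]], [[0.59, -2.2, -1.1], [-3.2, -0.22, 3.14]], [[0.79, -2.94, -1.47], [-4.26, -0.3, 4.18]], [[0.98, -3.67, -1.84], [-5.33, -0.37, 5.23]]]
[[[0.2, -0.73, -0.37], [-0.66, -0.11, 1.33]], [[0.39, -1.47, -0.74], [-1.33, -0.22, 2.67]], [[0.59, -2.2, -1.1], [-1.99, -0.34, 4.0]], [[0.79, -2.94, -1.47], [-2.66, -0.45, 5.34]], [[0.98, -3.67, -1.84], [-3.32, -0.56, 6.67]]]
[[[0.2, -0.73, -0.37], [-0.19, -0.06, 1.48]], [[0.39, -1.47, -0.74], [-0.39, -0.12, 2.96]], [[0.59, -2.2, -1.1], [-0.58, -0.18, 4.44]], [[0.79, -2.94, -1.47], [-0.78, -0.24, 5.92]], [[0.98, -3.67, -1.84], [-0.97, -0.3, 7.4]]]
```

>>> play_rows(
  increments=[
    [[0.2,-0.73,-0.37],[-1.07,-0.07,1.05],1],
    [[0.39,-1.47,-0.74],[-2.13,-0.15,2.09],1],
    [[0.59,-2.2,-1.1],[-3.2,-0.22,3.14],1],
    [[0.79,-2.94,-1.47],[-4.26,-0.3,4.18],1],
    [[0.98,-3.67,-1.84],[-5.33,-0.37,5.23],1],
  ],
  newtons=20,
)

```text
t: 0.6
eef_pos: [277.6, -424.5, 235.3]
orientation: [[0.585, 0.149, 0.797], [-0.793, -0.101, 0.601], [0.17, -0.984, 0.059]]
contact_force: [0.1, -0.0, 0.3]
grip_width: 56.7
```

>>> play_rows(
  increments=[
    [[0.2,-0.73,-0.37],[-0.66,-0.11,1.33],1],
    [[0.39,-1.47,-0.74],[-1.33,-0.22,2.67],1],
    [[0.59,-2.2,-1.1],[-1.99,-0.34,4.0],1],
    [[0.79,-2.94,-1.47],[-2.66,-0.45,5.34],1],
    [[0.98,-3.67,-1.84],[-3.32,-0.56,6.67],1],
  ],
)

```text
t: 1.1
eef_pos: [360.1, -255.5, 244.6]
orientation: [[0.768, 0.318, 0.556], [-0.539, -0.148, 0.829], [0.346, -0.936, 0.058]]
contact_force: [0.4, 0.1, 0.5]
grip_width: 16.2
```

```bash
python3 -c "
from h import *
where(); plan(w(-8,-80,120),RG)"
```

```text
t 1.1 rim [ -44.1 -259.8  129.4] world [ 360.1 -255.5  244.6] rot err deg [-4.9 18.1  9.1] F [0.4 0.1 0.5] Frim [0.6 0.2 0.2] w 16.2 q [ 51.  -3. -20. 127.  -6.  36.   1.]
[[[0.19, -0.72, -0.36], [-0.17, -0.06, 1.46]], [[0.39, -1.45, -0.73], [-0.34, -0.12, 2.91]], [[0.58, -2.17, -1.09], [-0.52, -0.18, 4.37]], [[0.78, -2.89, -1.45], [-0.69, -0.23, 5.83]], [[0.97, -3.62, -1.82], [-0.86, -0.29, 7.29]]]
```

>>> play_rows(
  increments=[
    [[0.19,-0.72,-0.36],[-0.17,-0.06,1.46],1],
    [[0.39,-1.45,-0.73],[-0.34,-0.12,2.91],1],
    [[0.58,-2.17,-1.09],[-0.52,-0.18,4.37],1],
    [[0.78,-2.89,-1.45],[-0.69,-0.23,5.83],1],
    [[0.97,-3.62,-1.82],[-0.86,-0.29,7.29],1],
  ],
)

```text
t: 1.6
eef_pos: [442.9, -90.1, 254.6]
orientation: [[0.835, 0.483, 0.263], [-0.227, -0.133, 0.965], [0.501, -0.865, -0.001]]
contact_force: [1.0, -1.0, 0.2]
grip_width: 0.4
```

```bash
python3 -c "
from h import *
from cell import eyes
import cv2
where(); plan(w(-8,-85,23),RG,vmax=30)
a=eyes.read_camera('side')['pixels'];b=eyes.read_camera('top')['pixels']
c=np.vstack([cv2.resize(a[60:260,160:430],None,fx=1.8,fy=1.5),cv2.resize(b[100:300,160:430],None,fx=1.8,fy=1.5)])
cv2.imwrite('pics/p1.png',c[:,:,::-1])"
```

```text
t 1.6 rim [ -8.2 -78.3 120.1] world [442.9 -90.1 254.6] rot err deg [ 0.  -0.2 -0.1] F [ 1.  -1.   0.2] Frim [ 1.2 -0.7 -0.4] w 0.4 q [ 43.  -7. -39. 132.   3.  24. -15.]
[[[-0.0, 0.01, 0.0], [0.0, 0.78, -0.05]], [[-0.0, 0.01, 0.01], [0.0, 1.55, -0.11]], [[-0.01, 0.02, 0.01], [0.0, 2.33, -0.16]], [[-0.01, 0.03, 0.01], [0.0, 3.11, -0.22]], [[-0.01, 0.04, 0.02], [0.0, 3.88, -0.27]]]
```

View pics/p1.png

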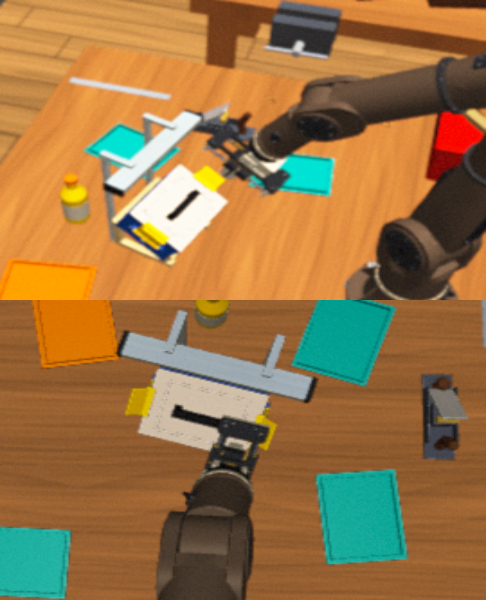

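>>> play_rows(
  increments=[
    [[0,0,0],[0.0,0.75,-0.06],0],
    [[0,0,0],[0.0,1.5,-0.12],1],
    [[0,0,0],[0.0,2.25,-0.18],1],
    [[0,0,0],[0.0,3.0,-0.24],1],
    [[0,0,0],[0.0,3.72,-0.27],1],
  ],
)

```text
t: 2.2
eef_pos: [486.8, -107.9, 173.2]
orientation: [[0.836, 0.483, 0.261], [-0.225, -0.132, 0.965], [0.501, -0.866, -0.001]]
contact_force: [-0.2, -0.7, 0.2]
grip_width: 0.2
```

```bash
python3 -c "
from h import *
where()
p,R,s=st()
for y,z in [(-110.6,28),(-117,26.5),(-124,24),(-130,21),(-136,17.5),(-142,13),(-147,8),(-152,2),(-156,-4)]: print((R.T@(w(-8,y,z)-p)/25).round(2).tolist())
"
```

```text
t 2.2 rim [ -8.1 -83.8  26.1] world [ 486.8 -107.9  173.2] rot err deg [ 0.1 -0.3 -0.1] F [-0.2 -0.7  0.2] Frim [ 0.1 -0.8  0.1] w 0.2 q [ 39.   8. -40. 135.  52.  16. -63.]
[-0.0, -0.08, -1.07]
[-0.0, -0.02, -1.33]
[-0.0, 0.08, -1.61]
[-0.01, 0.2, -1.85]
[-0.01, 0.34, -2.09]
[-0.01, 0.52, -2.33]
[-0.01, 0.72, -2.53]
[-0.01, 0.96, -2.73]
[-0.01, 1.2, -2.89]
```

>>> play_rows(
  increments=[
    [[0,0,0],[0,-0.04,-0.5],1],
    [[0,0,0],[0,-0.08,-1.05],1],
    [[0,0,0],[0,-0.02,-1.33],1],
    [[0,0,0],[0,0.08,-1.61],1],
    [[0,0,0],[0,0.2,-1.85],1],
  ],
)

```text
t: 2.7
eef_pos: [476.8, -153.8, 168.7]
orientation: [[0.836, 0.483, 0.261], [-0.225, -0.132, 0.965], [0.501, -0.866, -0.001]]
contact_force: [-1.2, 2.6, 0.7]
grip_width: 0.5
```

```bash
python3 -c "
from h import *
where()
p,R,s=st()
for y,z in [(-136,17.5),(-142,13),(-147,8),(-152,2),(-156,-4)]: print((R.T@(w(-8,y,z)-p)/25).round(2).tolist())
"
```

```text
t 2.7 rim [  -8.2 -130.6   20.9] world [ 476.8 -153.8  168.7] rot err deg [ 0.1 -0.3 -0. ] F [-1.2  2.6  0.7] Frim [-1.3  2.2  1.6] w 0.5 q [ 48.   9. -41. 135.  47.  12. -50.]
[0.0, 0.14, -0.22]
[0.0, 0.31, -0.46]
[0.0, 0.51, -0.66]
[0.0, 0.75, -0.86]
[0.0, 0.99, -1.02]
```

Contact force is felt in the expected direction, so I'll continue.

>>> play_rows(
  increments=[
    [[0,0,0],[0,0.14,-0.22],1],
    [[0,0,0],[0,0.31,-0.46],1],
    [[0,0,0],[0,0.51,-0.66],1],
    [[0,0,0],[0,0.75,-0.86],1],
    [[0,0,0],[0,1.0,-1.02],1],
  ],
)

```text
t: 3.2
eef_pos: [482.2, -183.0, 146.7]
orientation: [[0.836, 0.482, 0.263], [-0.226, -0.133, 0.965], [0.5, -0.866, -0.002]]
contact_force: [-0.3, 0.1, 0.7]
grip_width: 0.8
```

>>> play_rows(
  increments=[
    [[0,0,0],[0,-0.8,0],1],
    [[0,0,0],[0,-1.8,0],1],
    [[0,0,0],[0,-2.8,0],1],
    [[0,0,0],[0,-3.6,0],1],
    [[0,0,0],[0,-4.0,0],1],
  ],
)

```text
t: 3.7
eef_pos: [436.6, -180.6, 216.6]
orientation: [[0.837, 0.472, 0.277], [-0.236, -0.146, 0.961], [0.494, -0.869, -0.011]]
contact_force: [-0.5, -1.0, -0.3]
grip_width: 0.5
```

```bash
python3 -c "
from h import *
from cell import eyes
import cv2
where(); plan(w(-8,84,100),RG,vmax=40)
a=eyes.read_camera('side')['pixels'];b=eyes.read_camera('top')['pixels']
c=np.hstack([cv2.resize(a[125:245,195:305],None,fx=3.6,fy=3.6),cv2.resize(b[115:235,224:334],None,fx=3.6,fy=3.6)])
cv2.imwrite('pics/p2.png',c[:,:,::-1])"
```

```text
t 3.7 rim [ -11.6 -167.1   78.2] world [ 436.6 -180.6  216.6] rot err deg [-0.9  0.3  0.4] F [-0.5 -1.  -0.3] Frim [-0.3 -1.1 -0.1] w 0.5 q [ 84.   2. -66. 132.   4.  18.  -1.]
[[[0.02, -0.01, -0.01], [0.01, -0.1, 1.0]], [[0.03, -0.01, -0.02], [0.02, -0.21, 2.01]], [[0.05, -0.02, -0.02], [0.03, -0.31, 3.01]], [[0.07, -0.02, -0.03], [0.04, -0.41, 4.01]], [[0.09, -0.03, -0.04], [0.05, -0.51, 5.02]]]
[[[0.02, -0.01, -0.01], [0.01, -0.09, 1.0]], [[0.03, -0.01, -0.02], [0.02, -0.19, 2.01]], [[0.05, -0.02, -0.02], [0.04, -0.28, 3.01]], [[0.07, -0.02, -0.03], [0.05, -0.38, 4.02]], [[0.09, -0.03, -0.04], [0.06, -0.47, 5.02]]]
```

View pics/p2.png

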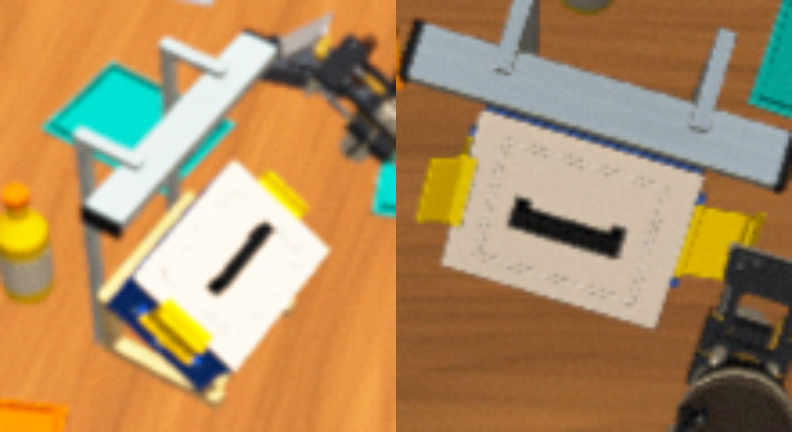

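The right clip (p2 at (715,240)) has swung open beside the tote. The lid and left clip haven't moved. Next is the left clip.

>>> play_rows(
  increments=[
    [[0,0,0],[0,-0.2,1],1],
    [[0,0,0],[0,-0.4,2],1],
    [[0,0,0],[0,-0.6,3],1],
    [[0,0,0],[0,-0.8,4],1],
    [[0.1,0,0],[0,-1,5],1],
  ],
)

```text
t: 4.3
eef_pos: [460.4, -57.7, 237.7]
orientation: [[0.835, 0.476, 0.277], [-0.237, -0.143, 0.961], [0.497, -0.868, -0.006]]
contact_force: [-0.0, 0.1, 0.5]
grip_width: 0.5
```

```bash
python3 -c "
from h import *
where(); plan(w(-8,84,100),RG,vmax=30)"
```

```text
t 4.3 rim [ -9.5 -42.4 101.4] world [460.4 -57.7 237.7] rot err deg [-0.6  0.4  0.2] F [-0.   0.1  0.5] Frim [0.2 0.1 0.5] w 0.5 q [ 70.  -4. -71. 131.  14.  23. -30.]
[[[0.02, -0.02, -0.01], [0.01, 0.0, 1.01]], [[0.05, -0.03, -0.02], [0.01, 0.0, 2.02]], [[0.07, -0.05, -0.02], [0.02, 0.0, 3.03]], [[0.1, -0.06, -0.03], [0.02, 0.0, 4.04]], [[0.12, -0.08, -0.04], [0.03, 0.0, 5.05]]]
```

>>> play_rows(
  increments=[
    [[0,0,0],[0,0,1],1],
    [[0,0,0],[0,0,2],1],
    [[0,0,0],[0,0,3],1],
    [[0,0,0],[0,0,4],1],
    [[0.1,-0.1,0],[0.03,0,5.05],1],
  ],
)

```text
t: 4.8
eef_pos: [498.4, 64.8, 237.5]
orientation: [[0.834, 0.483, 0.266], [-0.23, -0.134, 0.964], [0.501, -0.865, -0.001]]
contact_force: [1.0, 0.2, 0.1]
grip_width: 0.7
```

```bash
python3 -c "
from h import *
where(); plan(w(-8,83,27),RG,vmax=20)"
```

```text
t 4.8 rim [-6.1 85.8 99.2] world [498.4  64.8 237.5] rot err deg [-0.  -0.  -0.1] F [1.  0.2 0.1] Frim [ 0.8  0.5 -0.3] w 0.7 q [ 39.   9. -71. 125.  50.  41. -82.]
[[[0.0, 0.0, 0.0], [-0.02, 0.58, -0.02]], [[0.0, 0.0, 0.01], [-0.03, 1.15, -0.04]], [[0.0, 0.0, 0.01], [-0.05, 1.73, -0.07]], [[0.01, 0.0, 0.01], [-0.06, 2.31, -0.09]], [[0.01, 0.01, 0.02], [-0.08, 2.89, -0.11]]]
```

>>> play_rows(
  increments=[
    [[0,0,0],[-0.02,0.6,-0.03],1],
    [[0,0,0],[-0.04,1.2,-0.06],1],
    [[0,0,0],[-0.06,1.8,-0.09],1],
    [[0,0,0],[-0.08,2.4,-0.12],1],
    [[0,0,0],[-0.08,2.88,-0.12],1],
  ],
)

```text
t: 5.3
eef_pos: [532.7, 53.2, 172.9]
orientation: [[0.832, 0.486, 0.266], [-0.231, -0.133, 0.964], [0.504, -0.864, 0.001]]
contact_force: [0.2, 0.2, 0.2]
grip_width: 0.5
```

```bash
python3 -c "
from h import *
where()
p,R,s=st()
for y,z in [(97,28),(110.6,28),(117,26.5),(124,24),(130,21),(136,17.5),(142,13),(147,8),(152,2),(156,-4)]: print((R.T@(w(-8,y,z)-p)/25).round(2).tolist())
"
```

```text
t 5.3 rim [-7.1 83.8 25.2] world [532.7  53.2 172.9] rot err deg [ 0.1  0.  -0.3] F [0.2 0.2 0.2] Frim [0.2 0.2 0.1] w 0.5 q [ 28.  20. -62. 128.  69.  41. -99.]
[-0.04, -0.11, 0.53]
[-0.04, -0.11, 1.07]
[-0.04, -0.05, 1.33]
[-0.04, 0.05, 1.61]
[-0.04, 0.17, 1.85]
[-0.04, 0.31, 2.09]
[-0.04, 0.49, 2.33]
[-0.04, 0.69, 2.53]
[-0.04, 0.93, 2.73]
[-0.04, 1.17, 2.89]
```

>>> play_rows(
  increments=[
    [[0,0,0],[0,-0.1,0.53],1],
    [[0,0,0],[0,-0.1,1.07],1],
    [[0,0,0],[0,-0.05,1.33],1],
    [[0,0,0],[0,0.05,1.61],1],
    [[0,0,0],[0,0.17,1.85],1],
  ],
)

```text
t: 5.8
eef_pos: [547.9, 97.4, 169.0]
orientation: [[0.832, 0.487, 0.267], [-0.231, -0.133, 0.964], [0.505, -0.863, 0.002]]
contact_force: [-1.0, -2.6, 0.6]
grip_width: 0.7
```

```bash
python3 -c "
from h import *
where()
p,R,s=st()
for y,z in [(136,17.5),(142,13),(147,8),(152,2),(156,-4)]: print((R.T@(w(-8,y,z)-p)/25).round(2).tolist())
"
```

```text
t 5.8 rim [ -6.5 130.5  20.3] world [547.9  97.4 169. ] rot err deg [ 0.1  0.1 -0.3] F [-1.  -2.6  0.6] Frim [ 0.  -2.8  0.6] w 0.7 q [  20.   23.  -61.  125.   70.   46. -104.]
[-0.06, 0.11, 0.22]
[-0.06, 0.29, 0.46]
[-0.06, 0.49, 0.66]
[-0.06, 0.73, 0.86]
[-0.07, 0.97, 1.02]
```

>>> play_rows(
  increments=[
    [[0,0,0],[-0.05,0.12,0.22],1],
    [[0,0,0],[-0.05,0.3,0.46],1],
    [[0,0,0],[-0.05,0.5,0.66],1],
    [[0,0,0],[-0.05,0.75,0.86],1],
    [[0,0,0],[-0.05,1.0,1.02],1],
  ],
)

```text
t: 6.3
eef_pos: [566.3, 119.6, 146.3]
orientation: [[0.832, 0.487, 0.266], [-0.231, -0.133, 0.964], [0.505, -0.863, 0.002]]
contact_force: [-0.1, -0.1, 0.0]
grip_width: 0.2
```

>>> play_rows(
  increments=[
    [[0,0,0],[0,-0.8,0],1],
    [[0,0,0],[0,-1.8,0],1],
    [[0,0,0],[0,-2.8,0],1],
    [[0,0,0],[0,-3.6,0],-1],
    [[0,0,0],[0,-4.2,0],-1],
  ],
)

```text
t: 6.8
eef_pos: [514.9, 134.2, 237.8]
orientation: [[0.831, 0.488, 0.266], [-0.231, -0.132, 0.964], [0.505, -0.863, 0.003]]
contact_force: [0.1, 0.3, 0.1]
grip_width: 11.7
```

```bash
python3 -c "
from h import *
from cell import eyes
import cv2
where(); plan(w(0,0,110),RG,vmax=40)
a=eyes.read_camera('side')['pixels'];b=eyes.read_camera('top')['pixels']
cv2.imwrite('s2.png',a[:,:,::-1]);cv2.imwrite('t2.png',b[:,:,::-1])
c=np.hstack([cv2.resize(a[125:245,195:305],None,fx=3.6,fy=3.6),cv2.resize(b[115:235,224:334],None,fx=3.6,fy=3.6)])
cv2.imwrite('pics/p3.png',c[:,:,::-1])"
```

```text
t 6.8 rim [ -8.2 157.1 100.8] world [514.9 134.2 237.8] rot err deg [ 0.2  0.  -0.4] F [0.1 0.3 0.1] Frim [0.1 0.3 0.1] w 11.7 q [ 22.  15. -68. 121.  56.  50. -94.]
[[[-0.01, -0.0, 0.01], [0.07, -0.08, -1.26]], [[-0.01, -0.0, 0.03], [0.13, -0.15, -2.51]], [[-0.02, -0.01, 0.04], [0.2, -0.23, -3.77]], [[-0.03, -0.01, 0.06], [0.27, -0.31, -5.03]], [[-0.03, -0.01, 0.07], [0.33, -0.39, -6.28]]]
```

View pics/p3.png

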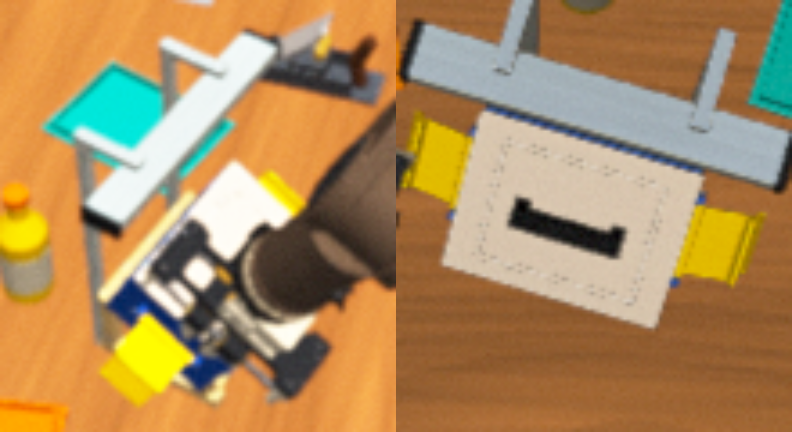

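Both yellow clips now stand open on either side, at (440,160) and (715,240) in p3, and the lid is still seated. I'll refine the handle position from the dark blob in the top view, then go above it.

>>> play_rows(
  increments=[
    [[0,0,0],[0.07,-0.08,-1.26],-1],
    [[0,0,0],[0.13,-0.16,-2.5],-1],
    [[0,0,0],[0.2,-0.24,-3.75],-1],
    [[0,0,0],[0.27,-0.31,-5],-1],
    [[0,0,0.1],[0.33,-0.4,-6.3],-1],
  ],
)

```text
t: 7.4
eef_pos: [476.2, -12.6, 248.8]
orientation: [[0.835, 0.481, 0.267], [-0.232, -0.131, 0.964], [0.498, -0.867, 0.002]]
contact_force: [-0.6, 0.4, -0.4]
grip_width: 59.9
```

```bash
python3 -c "
from h import *
import cv2
t=cv2.imread('t2.png').astype(int)
m=(t.max(2)<70);m[:160]=0;m[200:]=0;m[:,:250]=0;m[:,295:]=0
v,u=np.nonzero(m);print('blob',len(u),u.mean()+.5,v.mean()+.5)
P=np.array([[x,y,z] for x in(-9,9) for y in(-50,50) for z in(5,21,39)],float)
q=proj('top',C0+P@RIM.T);h=cv2.convexHull(q.astype(np.float32));M=cv2.moments(h);print('model',M['m00'],M['m10']/M['m00'],M['m01']/M['m00'])
print('px per mm x,y rim',(proj('top',w(10,0,30))-proj('top',w(0,0,30)))/10,(proj('top',w(0,10,30))-proj('top',w(0,0,30)))/10)
where(); plan(w(0,0,60),RG,vmax=30)"
```

```text
blob 191 271.1806282722513 179.0026178010471
model 300.8434116956778 271.52526325669646 178.0003431814553
px per mm x,y rim [[ 0.08449648 -0.29061627]] [[-0.30908777 -0.09323932]]
t 7.4 rim [ -1.2   5.3 109.3] world [476.2 -12.6 248.8] rot err deg [0.1 0.1 0.1] F [-0.6  0.4 -0.4] Frim [-0.8  0.2  0. ] w 59.9 q [ 55.  -2. -67. 128.  25.  28. -47.]
[[[-0.0, -0.0, -0.0], [0.01, 0.39, -0.04]], [[-0.01, -0.01, -0.01], [0.02, 0.79, -0.09]], [[-0.01, -0.01, -0.01], [0.03, 1.18, -0.13]], [[-0.01, -0.02, -0.02], [0.04, 1.58, -0.17]], [[-0.02, -0.02, -0.02], [0.05, 1.97, -0.21]]]
```

>>> play_rows(
  increments=[
    [[0,0,0],[0,0.4,-0.05],-1],
    [[0,0,0],[0,0.8,-0.1],-1],
    [[0,0,0],[0,1.2,-0.15],-1],
    [[0,0,0],[0,1.6,-0.2],-1],
    [[0,0,0],[0,2.0,-0.21],-1],
  ],
)

```text
t: 7.9
eef_pos: [498.8, -25.0, 204.0]
orientation: [[0.836, 0.479, 0.268], [-0.234, -0.131, 0.963], [0.497, -0.868, 0.002]]
contact_force: [-0.3, 1.0, 0.2]
grip_width: 91.5
```

```bash
python3 -c "
from h import *
where(); plan(w(-1.5,0,11),RG,vmax=15)"
```

```text
t 7.9 rim [-1.8 -0.6 58. ] world [498.8 -25.  204. ] rot err deg [0.1 0.1 0.2] F [-0.3  1.   0.2] Frim [-0.4  0.9  0.4] w 91.5 q [ 46.   9. -63. 130.  52.  29. -73.]
[[[-0.0, -0.01, -0.01], [0.0, 0.38, 0.0]], [[-0.01, -0.01, -0.02], [0.01, 0.75, 0.01]], [[-0.01, -0.02, -0.02], [0.01, 1.13, 0.01]], [[-0.01, -0.02, -0.03], [0.02, 1.5, 0.02]], [[-0.01, -0.03, -0.04], [0.02, 1.88, 0.02]]]
```

>>> play_rows(
  increments=[
    [[0,0,0],[0,0.4,0],-1],
    [[0,0,0],[0,0.8,0],-1],
    [[0,0,0],[0,1.2,0],-1],
    [[0,0,0],[0,1.6,0],-1],
    [[0,0,0],[0.02,1.88,0.02],-1],
  ],
)

```text
t: 8.4
eef_pos: [521.8, -31.1, 161.5]
orientation: [[0.837, 0.477, 0.268], [-0.234, -0.13, 0.963], [0.495, -0.869, 0.003]]
contact_force: [-0.1, -0.0, 1.0]
grip_width: 91.8
```

```bash
python3 -c "
from h import *
where()"
```

```text
t 8.4 rim [-2.5 -0.4  9.3] world [521.8 -31.1 161.5] rot err deg [0.1 0.2 0.3] F [-0.1 -0.   1. ] Frim [ 0.4 -0.   0.9] w 91.8 q [ 37.  16. -56. 131.  69.  30. -89.]
```

>>> play_rows(
  increments=[
    [[0,0,0],[0,0,0],1],
    [[0,0,0],[0,0,0],1],
    [[0,0,0],[0,0,0],1],
    [[0,0,0],[0,0,0],1],
    [[0,0,0],[0,0,0],1],
  ],
  newtons=8,
)

```text
t: 8.9
eef_pos: [521.8, -31.2, 161.8]
orientation: [[0.837, 0.478, 0.268], [-0.234, -0.131, 0.963], [0.495, -0.869, 0.002]]
contact_force: [-0.0, -0.3, 1.0]
grip_width: 56.3
```

>>> play_rows(
  increments=[
    [[0,0,0],[0,0,0],1],
    [[0,0,0],[0,0,0],1],
    [[0,0,0],[0,0,0],1],
    [[0,0,0],[0,0,0],1],
    [[0,0,0],[0,0,0],1],
  ],
)

```text
t: 9.4
eef_pos: [522.1, -31.3, 162.1]
orientation: [[0.836, 0.478, 0.268], [-0.234, -0.131, 0.963], [0.496, -0.868, 0.002]]
contact_force: [0.3, 0.3, -1.7]
grip_width: 18.1
```

```bash
python3 -c "
from h import *
where()"
```

```text
t 9.4 rim [-1.9 -0.4  9.6] world [522.1 -31.3 162.1] rot err deg [0.1 0.2 0.3] F [ 0.3  0.3 -1.7] Frim [-0.6  0.3 -1.6] w 18.1 q [ 37.  16. -56. 131.  69.  30. -89.]
```

>>> play_rows(
  increments=[
    [[0,0,0],[0,0,0],1],
    [[0,0,0],[0,0,0],1],
    [[0,0,0],[0,-0.3,0],1],
    [[0,0,0],[0,-0.6,0],1],
    [[0,0,0],[0,-1.0,0],1],
  ],
  newtons=35,
)

```text
t: 9.9
eef_pos: [509.3, -28.0, 183.2]
orientation: [[0.837, 0.477, 0.268], [-0.234, -0.131, 0.963], [0.494, -0.869, 0.002]]
contact_force: [-0.6, -0.3, -2.8]
grip_width: 17.6
```

```bash
python3 -c "
from h import *
where(); plan(w(-15,0,110),RG,vmax=25)"
```

```text
t 9.9 rim [-2.7 -0.7 34.5] world [509.3 -28.  183.2] rot err deg [0.1 0.2 0.4] F [-0.6 -0.3 -2.8] Frim [-1.8 -0.4 -2.2] w 17.6 q [ 41.  13. -59. 131.  61.  29. -81.]
[[[-0.0, -0.01, -0.01], [-0.1, -0.6, 0.01]], [[-0.0, -0.01, -0.03], [-0.2, -1.21, 0.01]], [[-0.01, -0.02, -0.04], [-0.31, -1.81, 0.02]], [[-0.01, -0.03, -0.06], [-0.41, -2.41, 0.02]], [[-0.01, -0.03, -0.07], [-0.51, -3.02, 0.03]]]
```

The wrist carries 2.8 N, about the lid's weight, so the lid is off cleanly. I'll raise it further and plan the carry.

>>> play_rows(
  increments=[
    [[0,0,0],[-0.1,-0.6,0],1],
    [[0,0,0],[-0.2,-1.2,0],1],
    [[0,0,0],[-0.3,-1.8,0],1],
    [[0,0,0],[-0.4,-2.4,0],1],
    [[0,0,0],[-0.5,-3,0],1],
  ],
)

```text
t: 10.4
eef_pos: [462.0, -15.1, 241.7]
orientation: [[0.838, 0.475, 0.268], [-0.234, -0.13, 0.963], [0.493, -0.87, 0.002]]
contact_force: [-1.0, -0.5, -3.8]
grip_width: 18.1
```

```bash
python3 -c "
from h import *
where()
p,R,s=st()
print('tool x yaw',RD(0))
plan(np.array([405,175,190.]),RD(5),vmax=30,amax=5)"
```

```text
t 10.4 rim [-16.   -0.9 109.7] world [462.  -15.1 241.7] rot err deg [0.1 0.2 0.5] F [-1.  -0.5 -3.8] Frim [-2.6 -0.8 -2.9] w 18.1 q [ 58.  -4. -68. 130.  20.  26. -42.]
tool x yaw [[ 1.  0.  0.]
 [ 0.  0.  1.]
 [ 0. -1.  0.]]
[[[0.1, -0.4, 0.58], [-0.47, -0.03, 0.67]], [[0.21, -0.8, 1.17], [-0.94, -0.05, 1.34]], [[0.31, -1.21, 1.75], [-1.41, -0.08, 2.01]], [[0.41, -1.61, 2.34], [-1.88, -0.11, 2.68]], [[0.52, -2.01, 2.92], [-2.36, -0.14, 3.35]]]
[[[0.1, -0.4, 0.58], [-0.34, 0.11, 0.74]], [[0.21, -0.8, 1.17], [-0.67, 0.22, 1.48]], [[0.31, -1.21, 1.75], [-1.01, 0.32, 2.22]], [[0.41, -1.61, 2.34], [-1.34, 0.43, 2.96]], [[0.52, -2.01, 2.92], [-1.68, 0.54, 3.7]]]
```

>>> play_rows(
  increments=[
    [[0.1,-0.4,0.58],[-0.47,-0.03,0.67],1],
    [[0.2,-0.8,1.17],[-0.94,-0.05,1.34],1],
    [[0.3,-1.2,1.75],[-1.41,-0.08,2.0],1],
    [[0.4,-1.6,2.34],[-1.88,-0.11,2.68],1],
    [[0.5,-2.0,2.92],[-2.36,-0.14,3.35],1],
  ],
)

```text
t: 10.9
eef_pos: [432.5, 80.1, 215.3]
orientation: [[0.964, 0.249, 0.093], [-0.084, -0.047, 0.995], [0.252, -0.967, -0.024]]
contact_force: [0.3, 0.4, -2.3]
grip_width: 17.5
```

```bash
python3 -c "
from h import *
where()
plan(np.array([405,175,170.]),RD(5),vmax=30,amax=5)"
```

```text
t 10.9 rim [-75.8  83.1 113.7] world [432.5  80.1 215.3] rot err deg [ 2.6 -9.9 15.2] F [ 0.3  0.4 -2.3] Frim [-1.   0.5 -2.1] w 17.5 q [ 41.  10. -70. 122.  26.  45. -50.]
[[[0.11, -0.4, 0.58], [-0.37, 0.26, 0.74]], [[0.22, -0.81, 1.16], [-0.73, 0.52, 1.49]], [[0.32, -1.21, 1.73], [-1.1, 0.78, 2.23]], [[0.43, -1.61, 2.31], [-1.47, 1.04, 2.98]], [[0.54, -2.02, 2.89], [-1.83, 1.3, 3.72]]]
```

>>> play_rows(
  increments=[
    [[0.1,-0.4,0.58],[-0.37,0.26,0.74],1],
    [[0.22,-0.8,1.16],[-0.73,0.52,1.49],1],
    [[0.32,-1.2,1.73],[-1.1,0.78,2.23],1],
    [[0.43,-1.6,2.31],[-1.47,1.04,2.98],1],
    [[0.54,-2.0,2.89],[-1.83,1.3,3.72],1],
  ],
)

```text
t: 11.4
eef_pos: [404.5, 175.4, 169.2]
orientation: [[0.996, -0.003, -0.087], [0.087, -0.0, 0.996], [-0.003, -1.0, 0.0]]
contact_force: [1.3, 0.4, -3.1]
grip_width: 17.9
```

```bash
python3 -c "
from h import *
from cell import eyes
import cv2
where()
plan(np.array([405,175,30.]),RD(5),vmax=20,amax=5)
a=eyes.read_camera('side')['pixels'];b=eyes.read_camera('top')['pixels']
c=np.vstack([cv2.resize(a[110:310,150:420],None,fx=2,fy=1.5),cv2.resize(b[100:300,130:400],None,fx=2,fy=1.5)])
cv2.imwrite('pics/p4.png',c[:,:,::-1])"
```

```text
t 11.4 rim [-144.2  167.5  100.1] world [404.5 175.4 169.2] rot err deg [  5.3 -20.   29.9] F [ 1.3  0.4 -3.1] Frim [-0.6  0.8 -3.3] w 17.9 q [ 22.  26. -68. 115.  28.  58. -54.]
[[[-0.0, 0.0, -0.0], [0.0, 0.56, -0.0]], [[-0.0, 0.0, -0.01], [0.01, 1.11, -0.0]], [[-0.0, 0.0, -0.01], [0.01, 1.67, -0.01]], [[-0.0, 0.0, -0.01], [0.01, 2.23, -0.01]], [[-0.0, 0.0, -0.02], [0.02, 2.78, -0.01]]]
[[[-0.0, 0.0, -0.0], [0.0, 0.56, -0.0]], [[-0.0, 0.0, -0.01], [0.01, 1.11, -0.0]], [[-0.0, 0.0, -0.01], [0.01, 1.67, -0.01]], [[-0.0, 0.0, -0.01], [0.01, 2.23, -0.01]], [[-0.0, 0.0, -0.02], [0.01, 2.78, -0.01]]]
```

View pics/p4.png

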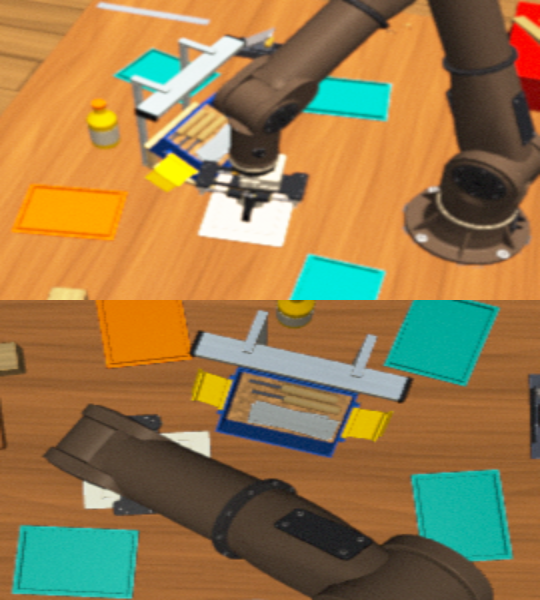

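The tote is open with both clips down, and the lid hangs level in the gripper over free bench (p4 side at (250,210)). I'll lower it.

>>> play_rows(
  increments=[
    [[0,0,0],[0,0.7,0],1],
    [[0,0,0],[0,1.4,0],1],
    [[0,0,0],[0,2.1,0],1],
    [[0,0,0],[0,2.8,0],1],
    [[0,0,0],[0,3.5,0],1],
  ],
)

```text
t: 12.0
eef_pos: [404.1, 176.2, 80.8]
orientation: [[0.996, -0.004, -0.088], [0.088, 0.002, 0.996], [-0.003, -1.0, 0.002]]
contact_force: [0.3, 0.3, -2.6]
grip_width: 17.6
```

>>> play_rows(
  increments=[
    [[0,0,0],[0,0.5,0],1],
    [[0,0,0],[0,1.0,0],1],
    [[0,0,0],[0,1.4,0],1],
    [[0,0,0],[0,1.8,0],1],
    [[0,0,0],[0,2.0,0],1],
  ],
)

```text
t: 12.5
eef_pos: [403.8, 176.2, 30.0]
orientation: [[0.996, -0.004, -0.088], [0.088, 0.002, 0.996], [-0.004, -1.0, 0.002]]
contact_force: [0.2, -0.8, -3.5]
grip_width: 17.5
```

```bash
python3 -c "
from h import *
where()
plan(np.array([405,175,20.]),RD(5),vmax=20,amax=5)"
```

```text
t 12.5 rim [-214.5  168.   -20.1] world [403.8 176.2  30. ] rot err deg [  5.4 -20.   29.9] F [ 0.2 -0.8 -3.5] Frim [-1.4 -0.7 -3.3] w 17.5 q [ 10.  36. -54. 124.  44.  43. -69.]
[[[-0.0, 0.0, -0.01], [0.01, 0.08, -0.01]], [[-0.01, 0.0, -0.02], [0.02, 0.16, -0.02]], [[-0.01, 0.0, -0.03], [0.03, 0.24, -0.03]], [[-0.02, 0.0, -0.04], [0.04, 0.32, -0.04]], [[-0.02, 0.01, -0.04], [0.05, 0.4, -0.05]]]
```

>>> play_rows(
  increments=[
    [[0,0,0],[0,0.06,0],1],
    [[0,0,0],[0,0.12,0],1],
    [[0,0,0],[0,0.18,0],1],
    [[0,0,0],[0,0.24,0],1],
    [[0,0,0],[0,0.3,0],1],
  ],
)

```text
t: 13.0
eef_pos: [403.9, 176.2, 22.6]
orientation: [[0.996, -0.004, -0.087], [0.087, 0.002, 0.996], [-0.003, -1.0, 0.002]]
contact_force: [-1.3, -0.7, -3.4]
grip_width: 17.7
```

>>> play_rows(
  increments=[
    [[0,0,0],[0,0.03,0],1],
    [[0,0,0],[0,0.06,0],1],
    [[0,0,0],[0,0.08,0],1],
    [[0,0,0],[0,0.1,0],1],
    [[0,0,0],[0,0.1,0],1],
  ],
)

```text
t: 13.5
eef_pos: [403.9, 176.2, 20.0]
orientation: [[0.996, -0.004, -0.088], [0.088, 0.002, 0.996], [-0.004, -1.0, 0.002]]
contact_force: [-0.0, 0.5, -2.8]
grip_width: 17.7
```

Still carrying the weight, so I'll creep down in steps of about 1.5 mm.

>>> play_rows(
  increments=[
    [[0,0,0],[0,0.02,0],1],
    [[0,0,0],[0,0.04,0],1],
    [[0,0,0],[0,0.06,0],1],
    [[0,0,0],[0,0.06,0],1],
    [[0,0,0],[0,0.06,0],1],
  ],
)

```text
t: 14.0
eef_pos: [403.9, 176.2, 19.4]
orientation: [[0.996, -0.003, -0.088], [0.088, 0.001, 0.996], [-0.003, -1.0, 0.001]]
contact_force: [-4.1, -3.2, 17.3]
grip_width: 17.8
```

It's in contact. Holding at the measured pose relieves the push, and then I'll release.

>>> play_rows(
  increments=[
    [[0,0,0],[0,0,0],1],
    [[0,0,0],[0,0,0],1],
    [[0,0,0],[0,0,0],-0.2],
    [[0,0,0],[0,0,0],-0.2],
    [[0,0,0],[0,0,0],-0.2],
  ],
)

```text
t: 14.5
eef_pos: [404.1, 176.3, 19.4]
orientation: [[0.996, -0.003, -0.088], [0.088, 0.001, 0.996], [-0.002, -1.0, 0.001]]
contact_force: [0.9, 0.5, 0.0]
grip_width: 37.2
```

>>> play_rows(
  increments=[
    [[0,0,0],[0,0,0],-0.4],
    [[0,0,0],[0,0,0],-0.4],
    [[0,0,0],[0,0,0],-0.4],
    [[0,0,0],[0,-0.1,0],-0.4],
    [[0,0,0],[0,-0.3,0],-0.4],
  ],
)

```text
t: 15.0
eef_pos: [403.8, 176.2, 27.0]
orientation: [[0.996, -0.003, -0.088], [0.088, 0.001, 0.996], [-0.003, -1.0, 0.001]]
contact_force: [0.1, 0.0, -0.3]
grip_width: 63.9
```

Released with no force. I'll retreat straight up, then look.

>>> play_rows(
  increments=[
    [[0,0,0],[0,-1,0],-0.4],
    [[0,0,0],[0,-2,0],-0.4],
    [[0,0,0],[0,-3.5,0],-0.4],
    [[0,0,0],[0,-5,0],-0.4],
    [[0,0,0],[0,-6,0],-0.4],
  ],
)

```text
t: 15.5
eef_pos: [404.4, 176.8, 179.6]
orientation: [[0.996, -0.002, -0.089], [0.089, 0.002, 0.996], [-0.001, -1.0, 0.002]]
contact_force: [0.7, 1.0, 0.2]
grip_width: 64.3
```

>>> play_rows(
  increments=[
    [[0,0,0],[-0.3,-0.5,0],-0.4],
    [[0,0,0],[-0.6,-1,0],-0.4],
    [[0,0,0],[-0.8,-1.5,0],-0.4],
    [[0,0,0],[-0.8,-2,0],-0.4],
    [[0,0,0],[-0.8,-2.5,0],-0.4],
  ],
)

```text
t: 16.0
eef_pos: [384.6, 174.9, 243.1]
orientation: [[0.996, -0.001, -0.089], [0.089, 0.002, 0.996], [-0.001, -1.0, 0.002]]
contact_force: [-0.1, -0.1, 0.4]
grip_width: 64.8
```

```bash
python3 -c "
from h import *
from cell import eyes
import cv2
where()
a=eyes.read_camera('side')['pixels'];b=eyes.read_camera('top')['pixels']
c=np.hstack([cv2.resize(a,(400,300)),cv2.resize(b,(400,300))])
d=np.hstack([cv2.resize(a[120:270,190:390],(400,300)),cv2.resize(b[115:265,140:340],(400,300))])
cv2.imwrite('pics/p5.png',np.vstack([c,d])[:,:,::-1])"
```

```text
t 16.0 rim [-123.7  161.7  173.5] world [384.6 174.9 243.1] rot err deg [  5.5 -20.   29.8] F [-0.1 -0.1  0.4] Frim [ 0.1 -0.2  0.4] w 64.8 q [ 27.  17. -70. 111.  17.  64. -44.]
```

View pics/p5.png

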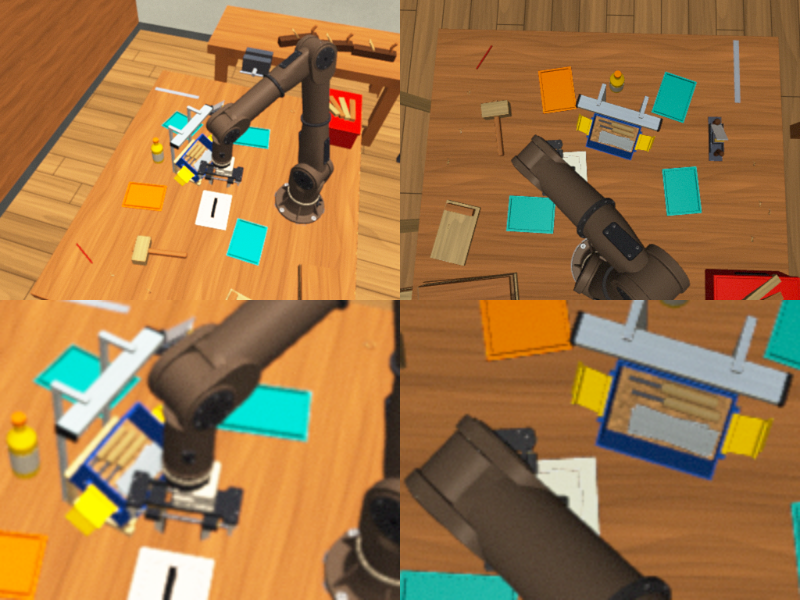

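The lid lies flat, handle up, on free bench (side view at (213,210)). Both clips are open, and the plane, glue and mallet look unmoved. The gripper is clear and touching nothing, so I'll hand in.

```bash
python3 -c "
from cell import arm
print(arm.job_done())"
```

```text
the job is handed in; nothing more can be done
None
```

The job is done and handed in at about 16 s. I pushed the right clip and then the left one over centre with the closed fingertips. Then I gripped the lid's handle in line with the tote's 30° slope, drew the lid straight off, levelled it and set it on free bench near (404, 176) mm.

- **Final pictures:** both clips are open and the tote is open. The lid lies flat with its handle up and touches no look-alike. The plane, glue bottle and mallet look unmoved; I compared them by eye and did not measure.
- **Forces:** about 3 N while pushing each clip at the readings I took and 17 N for a moment as the lid touched down. Release read zero, and the arm ended clear of everything.
- **Disagreement:** the handle's position in the top view differed from my fitted pose by about 3 mm. I shifted the grasp 1.5 mm toward it, and the grip closed cleanly on the 18 mm bar.
- **Joint limits:** joint 3 came within about 2° of its limit during the clip moves but stayed in range in every reading I took.

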